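Put the check-in tablets back on charge

TASK

The vaccination session is over: take the two check-in tablets off their easels and stand them in the two empty slots of the charging rack, one in each, charging edge (the long edge they rest on now) down, centred along the slot, upright, right down on the slot floor, and with the screen facing the same way as the tablets already in the rack. Set them down gently, lowering each one to the bottom before you let go, and do not disturb the stored tablets or the other things on the desk. Either tablet may go in either slot.

Things in the scene. Friction and masses are not known exactly. Their poses are not given: they have to be found in the camera images.
- tablet_1_centre (a point): Centre of a check-in tablet: grey bumper case 180 long (y), 110 high (z), 12 thick (x), 0.27-0.44 kg. +x out of the lit screen, +z from charging edge (brass contacts) to top edge, 55 from here. Starts on an easel, screen roughly to world +x, leaning back 0.35 rad. Top 50 mm is free on both faces: pinch the thickness there. Slide 15 mm up its own z to clear the easel's lip.
- easel_1: Fixed aluminium easel holding tablet 1 at the start. Foot 125 x 110 mm, back plate 100 wide, up to 80 above the desk, leaning 0.35 rad, ledge with 9 mm lip. Origin: under its foot; x to the screen side. The tablet's lower edge rests 24 mm up, 20 mm along x, up to 12 mm off along y.
- tablet_2_centre (a point): Centre of a check-in tablet: grey bumper case 180 long (y), 110 high (z), 12 thick (x), 0.27-0.44 kg. +x out of the lit screen, +z from charging edge (brass contacts) to top edge, 55 from here. Starts on an easel, screen roughly to world +x, leaning back 0.35 rad. Top 50 mm is free on both faces: pinch the thickness there. Slide 15 mm up its own z to clear the easel's lip.
- easel_2: Fixed aluminium easel holding tablet 2 at the start. Foot 125 x 110 mm, back plate 100 wide, up to 80 above the desk, leaning 0.35 rad, ledge with 9 mm lip. Origin: under its foot; x to the screen side. The tablet's lower edge rests 24 mm up, 20 mm along x, up to 12 mm off along y.
- charger: Fixed grey charging rack, 150 (x) x 216 (y) mm. Origin: under its centre. Slots run along x at y = -78, -26, 26, 78 mm: floor 22 above the desk; steel fins 110 long, 16 apart, straight to 40 above the floor, then flared to a 28 wide mouth at 51. A tablet overhangs the fins 35 at each end. Two slots hold stored tablets, two are empty; which ones varies.
- charger_screen_side (a point): Middle of the rack's +y edge at slot-floor height: the side that the stored tablets' screens face. Axes as the rack.
- slot_a_floor (a point): Empty slot: centre of its floor, on a bare brass contact strip. x points across the slot, the way the screen must face; y along the slot; z up. A seated tablet has its centre 55 mm above this point.
- slot_b_floor (a point): Empty slot: centre of its floor, on a bare brass contact strip. x points across the slot, the way the screen must face; y along the slot; z up. A seated tablet has its centre 55 mm above this point.
- stored_1_centre (a point): Centre of a stored tablet, same kind and axes as the check-in tablets, loose but upright in its slot, top 132 mm above the desk. Leave it alone.
- stored_2_centre (a point): Centre of a stored tablet, same kind and axes as the check-in tablets, loose but upright in its slot, top 132 mm above the desk. Leave it alone.
- sanitiser: White pump bottle of hand sanitiser, 66 mm across, 162 mm high, loose; origin under its base centre. Leave it alone.
- carton: White vaccine carton, 85 x 130 x 48 mm high, loose; origin under its base centre. Leave it alone.
- pen_pot: Dark steel pen pot, 76 mm across, 92 mm high, with pens up to 150 mm, loose; origin under its base centre. Leave it alone.
Not all that is in view belongs to the job. What is shaped like the part that bears tablet_1_centre but purple or turquoise is not meant.

How it is judged:
By the outcome, as a careful person would: the job done as asked, in the order asked, and still so for the second after the job is handed in, with the robot touching nothing.
It also fails if it takes over 56 s, if anything falls off the work surface, if the arm or the gripper's body presses on something with over 40 N, if the wrist force passes 120 N, or if a joint passes its speed limit or range.

ROBOT

A 6-joint arm with a two-finger parallel gripper is mounted at the origin on the work surface. World frame = base frame: x ahead of the robot, y to its left, z up, the work surface at z = 0. Lengths are in mm, angles in rad, forces in N, time in s.
With the tool pointing down it reaches from about 275 to 850 mm from the base axis. Payload 5.2 kg.
Tool frame: the origin (TCP) lies at the centre of the arm's flange, where the gripper is bolted on; the fingertips stand 173 mm ahead of it and the grasp point (between the pads) lies 155 mm ahead of it; z points along the fingers, y is the line along which they close (so a half turn about z gives the same grasp; the last joint's range is limited). The gripper opens to 85 mm and grips with 20 to 120 N. Pads are 22 mm wide; open, the fingers measure 114 mm over their backs; the gripper's body (76 mm by 85 mm) begins 54 mm behind the grasp point. The pads swing forward as they close: fully open they stand 13 mm farther back than shut.
Start: joints at [-1.487, 0.259, 1.535, -0, 1.348, -0.203], TCP at [155.607, -527.535, 404.71] pointing down, gripper open.
Joint ranges: [-3.14, 3.14], [-0.91, 2.08], [0.19, 2.58], [-1.22, 4.36], [0.22, 2.71], [-3.12, 3.12]. Speed limits (rad/s): [2.57, 2.57, 3.14, 3.14, 3.14, 3.14].

INTERFACE

Orientations are given as a unit quaternion [x, y, z, w].
In Python, from rig import get_obs, cams, r gives the robot as it stands.
- The arm moves only by the shell command python3 -m creep 'ROWS'. ROWS is text: rows parted by semicolons, each of 7 numbers parted by spaces: the shift along the tool's x, y, z in m, then the turn, a rotation vector about the tool's x, y, z in degrees, then the closure, from -1 (fully open) to 1 (shut). In form: tx ty tz ax ay az gripper; .... A call has 1 to 20 rows; each row is the pose to reach, as a shift and turn from the pose commanded when the call began, along the tool's axes at that moment; what a row does not reach only later rows make up. A row lasts 1/8 s, in which the tool goes at most 62.5 mm and 10.7 degrees, less where a joint would pass 70% of its speed; a pose out of reach is approached as far as the arm can. A call with a gripper value outside its range is refused whole. The fingers move at their own pace and stop on an object; the grip force is fixed at half the most. Time passes only in rows, so rows that repeat a pose let the fingers close. It gives the time, the measured TCP pose, the force, the opening and the grip force at its end, in the units of the state.
- get_obs(): the state, without advancing time (a new reading comes with each control period).
- cams.read_camera(name): name is "scene" or "top" or "wrist"; returns a dict with "image" (420x560x3 uint8, red, green, blue), "intrinsics" (3x3 intrinsics, pixels), "distortion" ([k1, k2, p1, p2, k3] as OpenCV has them; the pictures are not rectified), "T" (4x4, takes a point from camera to world coordinates). Camera axes: x right, y up, looking along -z (the intrinsics and any distortion apply to the point x, -y, -z); pixel columns grow to the right and rows downward; lengths in mm; the calibration is good to about 2 mm. A picture is of the moment at which its call begins. There is no depth.
- r.job_done(): hands the job in; it is judged then, once.
The state is a dict: "time": time; "q": joint angles; "dq": joint speeds; "tau": joint torques, N m; "ee_pos": TCP position; "ee_rot": TCP orientation; "contact_force": force on the tool from outside, world axes, zero at the start; "ft_torque": the same for the moment, N m; "finger_gap": finger opening in mm; "grasp_force": force on a finger pad.
Only numpy, scipy, OpenCV 4.12 (cv2) and the standard library are available. Lean on these libraries where they do the work, as an engineer would, in place of code of your own. Each camera call takes 0.05 s, during which the arm holds its last target. There are 200 camera calls.

## Working session

There is one attempt and no reset: what is moved stays moved. The work goes in short steps, Python scripts to look and compute and a shell command to move; the robot and the scene stay as the last step left them, time stands still between calls to the robot, and variables do not carry over. Pictures are saved under pics/ and viewed, at most 10 in all, crops included, and the job is handed in when it is done.

```bash
ls; mkdir -p pics; python3 - <<'E'
from rig import get_obs,cams,r
import cv2,numpy as np
o=get_obs(); print({k:np.round(v,3).tolist() for k,v in o.items()})
for n in ("scene","top","wrist"):
    c=cams.read_camera(n); cv2.imwrite(f"pics/{n}0.png",c["image"][:,:,::-1]); np.savez(f"{n}0.npz",**c)
    print(n,c["intrinsics"].round(1).tolist(),np.round(c["distortion"],4),c["T"].round(3).tolist())
E
```

```text
pics
{'time': 0.0, 'q': [-1.487, 0.259, 1.536, 0.0, 1.348, -0.203], 'dq': [0.001, -0.0, 0.0, -0.002, -0.001, 0.002], 'tau': [-0.0, -44.603, -29.058, -0.001, 0.012, 0.0], 'ee_pos': [155.615, -527.299, 403.86], 'ee_rot': [0.99, 0.143, 0.0, -0.001], 'contact_force': [-0.12, -0.699, -0.105], 'ft_torque': [-0.023, -0.011, -0.028], 'grasp_force': 0.0, 'finger_gap': 85.633}
scene [[412.4, 0.0, 277.6], [0.0, 412.4, 221.6], [0.0, 0.0, 1.0]] [-0.1178  0.      0.      0.      0.    ] [[-0.688, -0.621, 0.375, 884.423], [0.725, -0.593, 0.35, 323.524], [0.005, 0.513, 0.859, 887.466], [0.0, 0.0, 0.0, 1.0]]
top [[481.1, 0.0, 279.2], [0.0, 481.1, 208.3], [0.0, 0.0, 1.0]] [-0.1548  0.      0.      0.      0.    ] [[0.029, 0.987, -0.157, 354.233], [-1.0, 0.029, 0.001, -15.188], [0.005, 0.157, 0.988, 1299.91], [0.0, 0.0, 0.0, 1.0]]
wrist [[346.0, 0.0, 279.9], [0.0, 346.0, 209.4], [0.0, 0.0, 1.0]] [0.0008 0.     0.     0.     0.    ] [[0.283, 0.911, 0.298, 231.522], [-0.959, 0.27, 0.086, -503.915], [-0.002, -0.31, 0.951, 372.437], [0.0, 0.0, 0.0, 1.0]]
```

View pics/scene0.png

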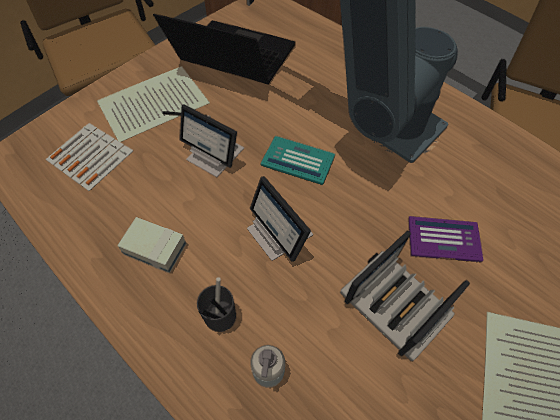

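View pics/top0.png

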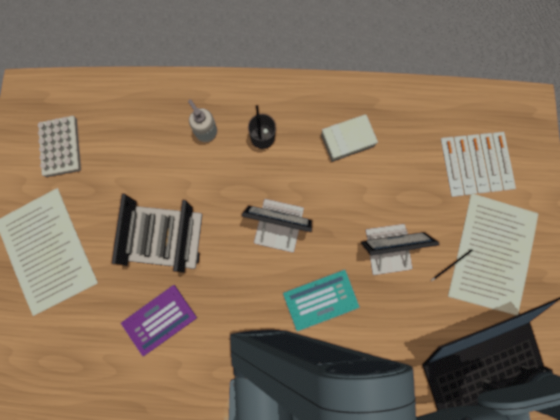

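The scene view shows tablet easels at about (208,140) and (278,222), and the rack at (405,295) with two stored tablets. In the top view the easels are at (390,248) and (280,225), and the rack is at (160,237) with its two middle slots apparently empty. I'll enlarge the details.

```bash
python3 - <<'E'
import cv2,numpy as np
s=cv2.imread("pics/scene0.png");t=cv2.imread("pics/top0.png")
f=lambda im,x,y,w,h:cv2.resize(im[y:y+h,x:x+w],(400,300),interpolation=cv2.INTER_CUBIC)
m=np.vstack([np.hstack([f(s,330,220,160,120+20)[:, :],f(t,100,180,120,90)]),np.hstack([f(s,170,90,160,120+60),f(t,230,180,220,110)])])
cv2.imwrite("pics/m1.png",m)
E
```

```text
(no output)
```

View pics/m1.png

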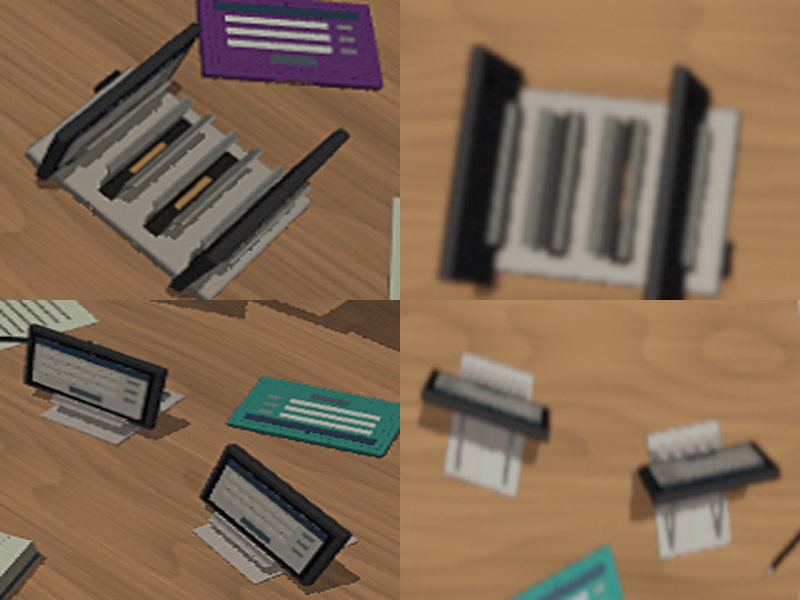

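The crops show dark stored tablets in the two outer slots and brass strips in the two middle slots. Both check-in screens face the scene camera. It isn't clear yet which way the stored screens face, so I'll get rough positions and then use the wrist camera up close.

```bash
cat > h.py <<'E'
import numpy as np,cv2
from scipy.spatial.transform import Rotation as R
def ray(c,uv):
    p=cv2.undistortPoints(np.array(uv,float).reshape(-1,1,2),c["intrinsics"],np.array(c["distortion"],float)).reshape(-1,2)
    d=np.c_[p[:,0],-p[:,1],-np.ones(len(p))]@c["T"][:3,:3].T
    return c["T"][:3,3],d
def onz(c,uv,z):
    o,d=ray(c,uv); return o+d*((z-o[2])/d[:,2])[:,None]
def proj(c,P):
    q=(np.array(P,float).reshape(-1,3)-c["T"][:3,3])@c["T"][:3,:3]
    q=q*[1,-1,-1]
    return cv2.projectPoints(q,np.zeros(3),np.zeros(3),c["intrinsics"],np.array(c["distortion"],float))[0].reshape(-1,2)
def tri(obs):
    A=0;b=0
    for c,uv in obs:
        o,d=ray(c,uv);d=d[0]/np.linalg.norm(d[0]);M=np.eye(3)-np.outer(d,d);A=A+M;b=b+M@o
    return np.linalg.solve(A,b)
def Tee(o):
    T=np.eye(4);T[:3,:3]=R.from_quat(o["ee_rot"]).as_matrix();T[:3,3]=o["ee_pos"];return T
E
python3 - <<'E'
from h import *
from rig import get_obs
t=dict(np.load("top0.npz"));w=dict(np.load("wrist0.npz"))
print(onz(t,[(280,225),(390,248),(160,237),(203,125),(262,130),(350,138)],0).round(0))
print(onz(t,[(155,206),(200,210),(195,267)],10).round(0))
o=get_obs();X=np.linalg.inv(Tee(o))@w["T"];print(X.round(3).tolist())
# desired TCP target to see rack: tool down
E
```

```text
[[ 515.  -20.    0.]
 [ 460. -322.    0.]
 [ 472.  307.    0.]
 [ 793.  207.    0.]
 [ 783.   39.    0.]
 [ 768. -210.    0.]]
[[555. 324.  10.]
 [548. 199.  10.]
 [393. 205.  10.]]
[[0.0, 0.95, 0.311, 79.436], [1.0, -0.001, 0.001, -0.967], [0.001, 0.311, -0.95, 31.657], [0.0, 0.0, 0.0, 1.0]]
```

```bash
cat >> h.py <<'E'
def delta(cur,pos,Rm):
    "tool-axes shift (m) and rotvec (deg) from pose cur (4x4) to pos,Rm"
    s=cur[:3,:3].T@(np.array(pos)-cur[:3,3])/1000
    return s.round(4),np.degrees(R.from_matrix(cur[:3,:3].T@Rm).as_rotvec()).round(2)
def down(yaw_y):  # tool straight down, tool y at angle
    y=np.array([np.cos(yaw_y),np.sin(yaw_y),0]);z=np.array([0,0,-1.]);return np.c_[np.cross(y,z),y,z]
E
python3 - <<'E'
from h import *
from rig import get_obs
C=Tee(get_obs());D=down(-np.pi/2)
for p in [(450,-322,430),(480,-150,430)]: print(delta(C,p,D))
C[:3,:3]=D;C[:3,3]=(480,-150,430)
for p in [(480,120,450),(480,330,450)]: print(delta(C,p,D))
E
```

```text
(array([ 0.3405, -0.1137, -0.0257]), array([-0.08, -0.  , 16.43]))
(array([ 0.4179, -0.2702, -0.0254]), array([-0.08, -0.  , 16.43]))
(array([ 0.  , -0.27, -0.02]), array([0., 0., 0.]))
(array([ 0.  , -0.48, -0.02]), array([0., 0., 0.]))
```

```bash
cat > snap.py <<'E'
import sys,cv2,numpy as np
from rig import cams
n=sys.argv[1];c=cams.read_camera("wrist");cv2.imwrite(f"pics/{n}.png",c["image"][:,:,::-1]);np.savez(n+".npz",**c)
E
P='0.3405 -0.1137 -0.0257 0 0 16.43 -1'
python3 -m creep '0.06 -0.02 -0.005 0 0 4 -1;0.12 -0.04 -0.01 0 0 8 -1;0.18 -0.06 -0.015 0 0 12 -1;0.24 -0.08 -0.02 0 0 16.43 -1;0.3 -0.1 -0.0257 0 0 16.43 -1;0.34 -0.114 -0.0257 0 0 16.43 -1;0.34 -0.114 -0.0257 0 0 16.43 -1;0.34 -0.114 -0.0257 0 0 16.43 -1' && python3 snap.py v1
python3 -m creep '0.02 -0.05 0 0 0 0 -1;0.03 -0.11 0 0 0 0 -1;0.03 -0.172 0 0 0 0 -1;0.03 -0.172 0 0 0 0 -1;0.03 -0.172 0 0 0 0 -1' && python3 snap.py v2
python3 -m creep '0 -0.06 -0.005 0 0 0 -1;0 -0.12 -0.01 0 0 0 -1;0 -0.18 -0.02 0 0 0 -1;0 -0.24 -0.02 0 0 0 -1;0 -0.27 -0.02 0 0 0 -1;0 -0.27 -0.02 0 0 0 -1;0 -0.27 -0.02 0 0 0 -1' && python3 snap.py v3
python3 -m creep '0 -0.06 0 0 0 0 -1;0 -0.12 0 0 0 0 -1;0 -0.18 0 0 0 0 -1;0 -0.21 0 0 0 0 -1;0 -0.21 0 0 0 0 -1;0 -0.21 0 0 0 0 -1' && python3 snap.py v4
python3 - <<'E'
import cv2,numpy as np
g=lambda n:cv2.imread(f"pics/{n}.png")
a=[cv2.resize(g(n),(400,300)) for n in("v1","v2","v3","v4")]
cv2.imwrite("pics/m2.png",np.vstack([np.hstack(a[:2]),np.hstack(a[2:])]))
E
```

```text
time: 1.15
ee_pos: [449.2, -322.1, 430.0]
ee_rot: [1.0, 0.0, -0.001, -0.0]
contact_force: [0.1, 0.5, 0.3]
finger_gap: 85.5
grasp_force: 0.0
time: 1.82
ee_pos: [479.1, -151.1, 430.7]
ee_rot: [1.0, -0.0, 0.0, 0.001]
contact_force: [0.5, -0.3, 0.0]
finger_gap: 84.9
grasp_force: 0.0
time: 2.75
ee_pos: [480.1, 118.4, 450.2]
ee_rot: [1.0, -0.001, -0.0, 0.0]
contact_force: [-0.0, 0.0, -1.3]
finger_gap: 85.5
grasp_force: 0.0
time: 3.55
ee_pos: [480.2, 328.5, 450.1]
ee_rot: [1.0, -0.001, -0.0, 0.0]
contact_force: [0.7, 0.2, -0.6]
finger_gap: 85.1
grasp_force: 0.0
```

View pics/m2.png

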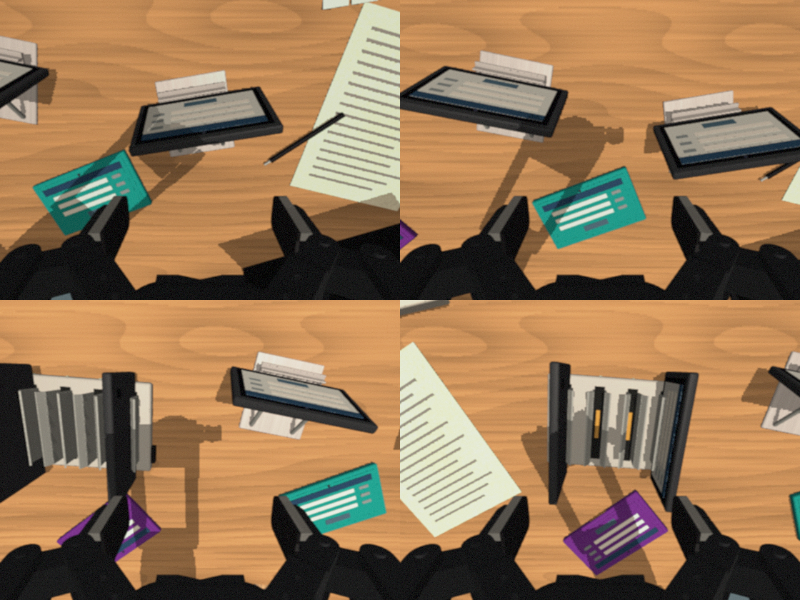

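The wrist views show tablet 2 in v1 and v2, tablet 1 in v2 and v3, and the rack in v3 and v4. In v4 the -y stored tablet shows its blue-rimmed screen towards image left, which is world +y. In v3 the +y stored tablet shows a plain black back on its -y side, so the screens must face +y. Next I'll enlarge the crops to pick corners.

```bash
python3 - <<'E'
import cv2,numpy as np
g=lambda n:cv2.imread(f"pics/{n}.png")
def cr(n,x,y,w,h,W,H):
    im=cv2.resize(g(n)[y:y+h,x:x+w],(W,H),interpolation=cv2.INTER_CUBIC)
    return cv2.convertScaleAbs(im,alpha=1.6,beta=15)
cv2.imwrite("pics/m3.png",np.vstack([np.hstack([cr("v1",175,90,240,150,400,250),cr("v2",0,70,240,150,400,250)]),np.hstack([cr("v2",320,110,240,150,400,250),cr("v3",310,70,240,150,400,250)])]))
cv2.imwrite("pics/m4.png",np.hstack([cr("v3",0,80,240,200,400,333),cr("v4",195,80,240,200,400,333)]))
E
```

```text
(no output)
```

View pics/m3.png

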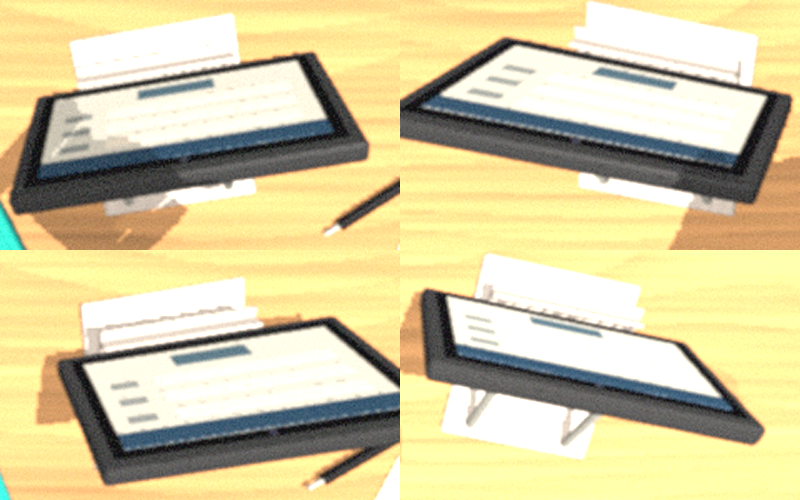

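View pics/m4.png

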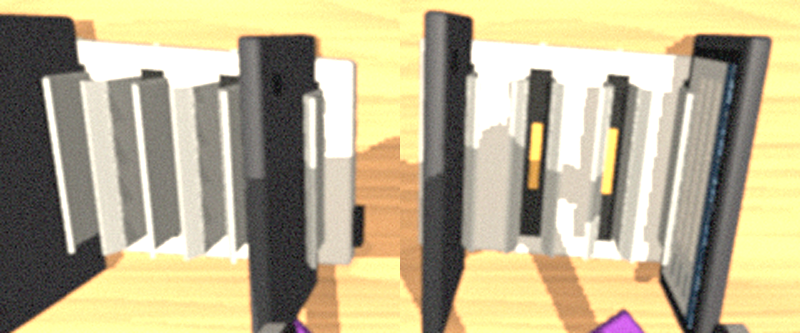

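m3 shows the tablet corners clearly. In v1, for example, the far edge runs from (199,149) to (363,122) in native pixels. m4 shows the brass strips in v4 at native (277,174) and (320,177). I'll fit the tablet boxes to the image edges and triangulate the slots.

```bash
cat > fit.py <<'E'
from h import *
from scipy.optimize import least_squares
L=lambda n:dict(np.load(n+".npz"))
S=np.array([[sx*6,sy*90,sz*55] for sx in(-1,1) for sy in(-1,1) for sz in(-1,1)],float)
def box(p): return S@R.from_euler("ZYX",[p[3],p[4],p[5]]).as_matrix().T+p[:3]
def resid(p,views,rng):
    out=[]
    for g,c in views:
        q=proj(c,box(p));h=cv2.convexHull(q.astype(np.float32)).reshape(-1,2)
        ctr=h.mean(0)
        for a,b in zip(h,np.roll(h,-1,0)):
            l=np.linalg.norm(b-a)
            if l<12: continue
            n=np.array([b[1]-a[1],a[0]-b[0]])/l; n*=np.sign(n@(a-ctr))
            for f in np.linspace(.12,.88,12):
                m=a+f*(b-a)
                s=np.arange(-rng,rng+.1,.5);P=m+s[:,None]*n
                if P.min()<2 or P[:,0].max()>556 or P[:,1].max()>416: out.append(0);continue
                v=cv2.remap(g,P[None,:,0].astype(np.float32),P[None,:,1].astype(np.float32),1)[0]
                d=v[4:]-v[:-4]   # outward brightening
                k=d.argmax(); out.append(s[2:-2][k] if d[k]>12 else 0)
        out+= [0]*(120-len(out)%120)
    return np.array(out)
def fit(p,views,w):
    for rng in(10,6,4,4,4,3):
        for _ in range(3):
            r0=resid(p,views,rng); use=r0!=0
            J=np.zeros((len(r0),6))
            # numeric Jacobian of sample-point normal motion, from frozen targets
            def pts(p):
                o=[]
                for g,c in views: o.append(proj(c,box(p)))
                return o
            base=samp(p,views); T=[m+r*n for (m,n),r in zip(base,r0) if n is not None]
            def e(x):
                b=samp(x,views,base); return np.r_[[ (m-t)@n for (m,n),t,rr in zip(b,T,[r for (m,n),r in zip(base,r0) if n is not None]) if rr!=0],(x-prior)/sig]
            prior=w[0];sig=w[1]
            p=least_squares(e,p,loss="soft_l1").x
    rr=resid(p,views,3);return p,np.sqrt((rr[rr!=0]**2).mean()),(rr!=0).sum()
def samp(p,views,ref=None):
    "same sampling order as resid; ref freezes hull topology"
    out=[];i=0
    for vi,(g,c) in enumerate(views):
        q=proj(c,box(p))
        if ref is None:
            idx=cv2.convexHull(q.astype(np.float32),returnPoints=False).ravel();TOPO[vi]=idx
        idx=TOPO[vi];h=q[idx];ctr=h.mean(0)
        if ref is None: SK[vi]=[np.linalg.norm(b-a)<12 for a,b in zip(h,np.roll(h,-1,0))]
        cnt=0
        for a,b,sk in zip(h,np.roll(h,-1,0),SK[vi]):
            if sk: continue
            l=np.linalg.norm(b-a);n=np.array([b[1]-a[1],a[0]-b[0]])/l;n=n*np.sign(n@(a-ctr))
            for f in np.linspace(.12,.88,12): out.append((a+f*(b-a),n))
        out+=[(None,None)]*(120-len(out)%120)
    return [(m if n is not None else np.zeros(2),n) for m,n in out] if ref is None else [(m if n is not None else np.zeros(2),n) for m,n in out]
TOPO={};SK={}
E
cat > run.py <<'E'
from fit import *
import fit
def V(ns): return [(cv2.GaussianBlur(np.asarray(L(n)["image"]).max(2).astype(np.float32),(0,0),.8),L(n)) for n in ns]
def go(p,ns):
    # drop placeholder rows consistently
    v=V(ns);prior=np.array(p,float);sig=np.array([30,30,10,.3,.1,.05])
    return fit.fit(prior.copy(),v,(prior,sig))
off={"v1":(175,90),"v2a":(0,70),"v2b":(320,110),"v3":(310,70)}
pick={"t2":([("v1",(175,90)),{0:(40,98),1:(314,54),2:(14,190),3:(367,143)}],[("v2",(320,110)),{0:(60,110),1:(335,68),2:(104,216)}]),
"t1":([("v2",(0,70)),{0:(105,38),1:(390,95),3:(354,185)}],[("v3",(310,70)),{0:(40,40),1:(285,93),2:(47,112),3:(362,178)}])}
idx=[6,4,7,5] # FBL(+y,-z) FBR(-y,-z) FTL FTR
K={0:(1,1,-1),1:(1,-1,-1),2:(1,1,1),3:(1,-1,1)}
for t,x0 in (("t2",(450,-322,76,.16,-.35,0)),("t1",(505,-15,76,-.2,-.35,0))):
    def e(p):
        o=[]
        for (n,of),d in pick[t]:
            c=L(n)
            for k,uv in d.items():
                P=R.from_euler("ZYX",p[3:]).apply(np.array(K[k])*[6,90,55])+p[:3]
                o.append(proj(c,P)[0]-(np.array(of)+np.array(uv)/1.6667))
        return np.ravel(o)
    s=least_squares(e,x0,loss="soft_l1");print(t,"corners",s.x.round(3),np.abs(s.fun).round(1))
    q,rm,n=go(s.x,["v1","v2"] if t=="t2" else ["v2","v3"]);print(t,"edges",q.round(3),rm.round(2),n)
w=L("v4");sc=L("scene0")
for a,b in (((276.9,173.6),(390,292.8)),((320.4,176.6),(408,309.1))):
    print("slot",tri([(w,a),(sc,b)]).round(1),onz(w,[a],22).round(1),onz(sc,[b],22).round(1))
f=lambda u,v:(195+(u-400)/1.6667,80+v/1.6667)
print("plate far edge",onz(w,[f(473,40),f(690,56)],20).round(1))
print("left floor ends",onz(w,[f(540,72),f(532,235),f(619,76),f(605,240)],22).round(1))
E
time python3 run.py
```

```text
t2 corners [ 4.64978e+02 -3.26410e+02  6.87360e+01  1.54000e-01 -3.14000e-01
 -6.00000e-03] [1.8 0.6 2.2 0.4 1.5 2.6 3.1 0.7 1.4 0.7 2.2 0.2 0.2 0.1]Traceback (most recent call last):
  File "run.py", line 23, in <module>
    q,rm,n=go(s.x,["v1","v2"] if t=="t2" else ["v2","v3"]);print(t,"edges",q.round(3),rm.round(2),n)
           ~~^^^^^^^^^^^^^^^^^^^^^^^^^^^^^^^^^^^^^^^^^^^^^
  File "run.py", line 7, in go
    return fit.fit(prior.copy(),v,(prior,sig))
           ~~~~~~~^^^^^^^^^^^^^^^^^^^^^^^^^^^^
  File "fit.py", line 38, in fit
    p=least_squares(e,p,loss="soft_l1").x
      ~~~~~~~~~~~~~^^^^^^^^^^^^^^^^^^^^
    return func(*args, **kwargs)
    vector_fun = VectorFunction(
        fun_wrapped,
    ...<6 lines>...
        workers=workers
    )
    self._update_fun()
    ~~~~~~~~~~~~~~~~^^
    self.f = self.fun_wrapped(xp_copy(self.x))
             ~~~~~~~~~~~~~~~~^^^^^^^^^^^^^^^^^
    return np.atleast_1d(self.fun(x))
                         ~~~~~~~~^^^
    return self.f(x, *self.args, **self.kwargs)
           ~~~~~~^^^^^^^^^^^^^^^^^^^^^^^^^^^^^^
  File "fit.py", line 36, in e
    b=samp(x,views,base); return np.r_[[ (m-t)@n for (m,n),t,rr in zip(b,T,[r for (m,n),r in zip(base,r0) if n is not None]) if rr!=0],(x-prior)/sig]
                                         ~~~~~^~
ValueError: matmul: Input operand 1 does not have enough dimensions (has 0, gufunc core with signature (n?,k),(k,m?)->(n?,m?) requires 1)

real	0m2.244s
user	0m2.056s
sys	0m0.589s
```

```bash
cat > fit.py <<'E'
from h import *
from scipy.optimize import least_squares
L=lambda n:dict(np.load(n+".npz"))
S=np.array([[sx*6,sy*90,sz*55] for sx in(-1,1) for sy in(-1,1) for sz in(-1,1)],float)
box=lambda p:S@R.from_euler("ZYX",p[3:]).as_matrix().T+p[:3]
def grey(c): return cv2.GaussianBlur(np.asarray(c["image"]).max(2).astype(np.float32),(0,0),.8)
def targets(p,cs,rng):
    "for points along the silhouette: (view, corner a, corner b, fraction, normal, edge position)"
    out=[]
    for c in cs:
        g=grey(c);q=proj(c,box(p));ix=cv2.convexHull(q.astype(np.float32),returnPoints=False).ravel();ctr=q[ix].mean(0)
        for i,j in zip(ix,np.roll(ix,-1)):
            a,b=q[i],q[j];l=np.linalg.norm(b-a)
            if l<20: continue
            n=np.array([b[1]-a[1],a[0]-b[0]])/l;n*=np.sign(n@(a-ctr));s=np.arange(-rng,rng+.1,.5)
            for f in np.linspace(.12,.88,20):
                P=a+f*(b-a)+s[:,None]*n
                if P.min()<2 or P[:,0].max()>557 or P[:,1].max()>417: continue
                v=cv2.remap(g,P[None,:,0].astype(np.float32),P[None,:,1].astype(np.float32),1)[0]
                d=v[4:]-v[:-4];k=d.argmax()
                if d[k]>15: out.append((c,i,j,f,n,P[2:-2][k]))
    return out
def fit(p,cs,sig=(30,30,10,.3,.1,.05)):
    p0=np.array(p,float);p=p0.copy()
    for rng in(8,6,5,4,4,4,4):
        t=targets(p,cs,rng)
        def e(x):
            Q={id(c):proj(c,box(x)) for c in cs}
            return np.r_[[(Q[id(c)][i]*(1-f)+Q[id(c)][j]*f-m)@n for c,i,j,f,n,m in t],(x-p0)/sig]
        s=least_squares(e,p,loss="soft_l1");p=s.x
    return p,np.median(np.abs(s.fun)),len(t)
E
sed -i '1,/^off/{/^off/!d}' run.py; sed -i '1i from fit import *' run.py
sed -i 's/q,rm,n=go(s.x,\(.*\));print/q,rm,n=fit(s.x,[L(a) for a in (\1)]);print/' run.py
python3 run.py
```

```text
t2 corners [ 4.64978e+02 -3.26410e+02  6.87360e+01  1.54000e-01 -3.14000e-01
 -6.00000e-03] [1.8 0.6 2.2 0.4 1.5 2.6 3.1 0.7 1.4 0.7 2.2 0.2 0.2 0.1]
t2 edges [ 4.66034e+02 -3.24711e+02  7.13210e+01  1.52000e-01 -3.22000e-01
  1.50000e-02] 0.47 146
t1 corners [ 5.21675e+02 -1.06740e+01  7.30500e+01 -1.89000e-01 -3.28000e-01
 -5.00000e-03] [ 0.1  0.1  1.8  0.2  0.6  0.8 11.7  0.4  1.   0.2 11.5  0.3  3.8  0.1]
t1 edges [ 5.22691e+02 -1.13240e+01  7.14730e+01 -2.01000e-01 -3.28000e-01
  3.00000e-03] 0.55 156
slot [492.8 308.4  86.8] [[473.4 332.7  22. ]] [[467.4 281.6  22. ]]
slot [501.7 313.1 112.8] [[469.7 281.8  22. ]] [[471.  334.1  22. ]]
plate far edge [[551.1 374.4  20. ]
 [540.7 230.1  20. ]]
left floor ends [[530.6 330.1  22. ]
 [414.6 336.2  22. ]
 [527.9 277.2  22. ]
 [410.6 282.7  22. ]]
```

```bash
python3 - <<'E'
from fit import *
for n,p,vs in (("t2",(466,-325,72,.152,-.33,0),("v1","v2")),("t1",(522.5,-11.3,72,-.2,-.33,0),("v2","v3"))):
    for ex in ((),("top0",),("scene0",),("top0","scene0")):
        q=fit(p,[L(a) for a in vs+ex]);print(n,ex,q[0].round(3),q[1:])
w=L("v4");sc=L("scene0")
for a,b in (((276.9,173.6),(408,309.1)),((320.4,176.6),(390,292.8))): print(tri([(w,a),(sc,b)]).round(1))
E
```

```text
t2 () [ 4.66060e+02 -3.24718e+02  7.11140e+01  1.52000e-01 -3.24000e-01
  1.50000e-02] (np.float64(0.47480841474379953), 146)
t2 ('top0',) [ 4.66213e+02 -3.24665e+02  7.15490e+01  1.53000e-01 -3.24000e-01
  1.50000e-02] (np.float64(0.5018786812841147), 186)
t2 ('scene0',) [ 4.66267e+02 -3.24851e+02  7.21180e+01  1.51000e-01 -3.20000e-01
  1.40000e-02] (np.float64(0.49966850656633033), 225)
t2 ('top0', 'scene0') [ 4.66368e+02 -3.24814e+02  7.25140e+01  1.51000e-01 -3.20000e-01
  1.50000e-02] (np.float64(0.5036889352481577), 265)
t1 () [ 5.22683e+02 -1.13630e+01  7.13840e+01 -2.01000e-01 -3.28000e-01
  3.00000e-03] (np.float64(0.5262144950521483), 156)
t1 ('top0',) [ 5.22824e+02 -1.13970e+01  7.17180e+01 -2.02000e-01 -3.28000e-01
  2.00000e-03] (np.float64(0.9636903712228146), 196)
t1 ('scene0',) [ 5.22628e+02 -1.19430e+01  7.18900e+01 -2.04000e-01 -3.27000e-01
  6.00000e-03] (np.float64(0.504232560476571), 236)
t1 ('top0', 'scene0') [ 5.22755e+02 -1.18870e+01  7.23810e+01 -2.04000e-01 -3.26000e-01
  5.00000e-03] (np.float64(0.5144589706829633), 276)
[475.4 333.3  31.2]
[471.4 282.4  30.1]
```

The tablet fits agree to about 1 mm across views: T1 is at (522.7,-11.8,72.5) and T2 at (466.3,-324.8,72.5). Their lean and height fit the text within 0.03 rad and 3 mm. The slot floors are at about A (472,333.5) and B (469,281.6), 52 mm apart as they should be. Next is the T1 grasp.

```bash
cat > plan.py <<'E'
from h import *
from rig import get_obs
def Rt(yaw,lean): return R.from_euler("ZY",[yaw,lean]).as_matrix()
def tool(Rm): x,y,z=Rm.T; return np.c_[y,x,-z]
T1=((522.7,-11.8,72.5),-.203,-.34);T2=((466.3,-324.8,72.5),.151,-.34)
def grasp(T,back): M=Rt(*T[1:]);return np.array(T[0])+M[:,2]*(186+back),tool(M)
RY=-.06;A=(472,333.5,22);B=(469,281.6,22)
def place(S,h): M=Rt(RY+np.pi/2,0);return np.array(S)+M[:,2]*(55+186+h),tool(M)
if __name__=="__main__":
    import sys
    print(*delta(Tee(get_obs()),*eval(sys.argv[1])))
E
python3 plan.py 'grasp(T1,70)'
```

```text
[-0.0403  0.3228  0.1367] [-16.29  13.37 -77.68]
```

```bash
python3 -m creep '-0.005 0.04 0.017 -2 1.7 -9.7 -1;-0.01 0.08 0.034 -4 3.3 -19.4 -1;-0.015 0.12 0.051 -6.1 5 -29.1 -1;-0.02 0.16 0.068 -8.1 6.7 -38.8 -1;-0.025 0.2 0.085 -10.2 8.4 -48.5 -1;-0.03 0.24 0.102 -12.2 10 -58.2 -1;-0.035 0.28 0.119 -14.3 11.7 -68 -1;-0.0403 0.3228 0.1367 -16.29 13.37 -77.68 -1;-0.0403 0.3228 0.1367 -16.29 13.37 -77.68 -1;-0.0403 0.3228 0.1367 -16.29 13.37 -77.68 -1;-0.0403 0.3228 0.1367 -16.29 13.37 -77.68 -1' && python3 snap.py v5 && python3 plan.py 'grasp(T1,0)'
```

```text
time: 4.97
ee_pos: [439.2, 6.8, 314.2]
ee_rot: [0.764, 0.623, 0.107, 0.131]
contact_force: [0.7, -0.3, 0.2]
finger_gap: 85.5
grasp_force: 0.0
[-0.0018 -0.      0.0704] [ 0.04 -0.07  0.04]
```

View pics/v5.png

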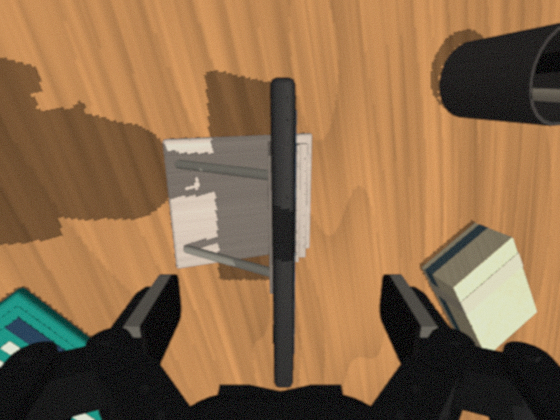

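v5 shows the tablet edge-on with its top edge at u≈283, v 78–387, midway between the fingers, which are at 180 and 380. I'll check this against the model.

```bash
python3 - <<'E'
from fit import *
from plan import *
c=L("v5")
for dx,dy in((0,0),):
    M=Rt(*T1[1:]);P=[np.array(T1[0])+M@np.array(v) for v in((0,90,55),(0,-90,55),(0,90,-55),(0,-90,-55))];print(proj(c,P).round(1))
q=fit((522.7,-11.8,72.5,-.203,-.34,0),[L(n) for n in("v2","v3","v5")]);print(q[0].round(3),q[1:])
E
```

```text
[[281.7  78.1]
 [281.4 387.8]
 [281.1  85.6]
 [281.  292.6]]
[ 5.22764e+02 -1.13890e+01  7.25480e+01 -2.00000e-01 -3.24000e-01
  2.00000e-03] (np.float64(0.5002385657206234), 216)
```

```bash
python3 -m creep '-0.0018 0.001 0.02 0 0 0 -1;-0.0018 0.001 0.04 0 0 0 -1;-0.0018 0.001 0.055 0 0 0 -1;-0.0018 0.001 0.064 0 0 0 -1;-0.0018 0.001 0.07 0 0 0 -1;-0.0018 0.001 0.07 0 0 0 -1;-0.0018 0.001 0.07 0 0 0 0.3;-0.0018 0.001 0.07 0 0 0 1;-0.0018 0.001 0.07 0 0 0 1;-0.0018 0.001 0.07 0 0 0 1;-0.0018 0.001 0.07 0 0 0 1;-0.0018 0.001 0.07 0 0 0 1'
```

```text
time: 6.52
ee_pos: [463.2, 0.4, 248.7]
ee_rot: [0.763, 0.623, 0.108, 0.132]
contact_force: [1.0, -0.7, 3.2]
finger_gap: 11.2
grasp_force: 59.4
```

```bash
python3 -m creep '0 0 -0.008 0 0 0 1;0 0 -0.02 0 0 0 1;0 0 -0.045 0 0 0 1;0 0 -0.08 0 0 0 1;0 0 -0.12 0 0 0 1;0 0 -0.12 0 0 0 1' && python3 plan.py 'place(A,130)'
```

```text
time: 7.28
ee_pos: [422.9, 8.8, 362.8]
ee_rot: [0.763, 0.623, 0.108, 0.132]
contact_force: [0.1, -0.6, -3.5]
finger_gap: 11.2
grasp_force: 60.2
[ 0.328  -0.0055 -0.0338] [ 14.6   16.75 -96.99]
```

```bash
python3 -m creep '0.015 0 -0.04 1 1.2 -7 1;0.04 0 -0.07 2.5 2.9 -17 1;0.075 0 -0.08 4 4.7 -27 1;0.115 0 -0.08 5.6 6.4 -37 1;0.155 -0.001 -0.08 7.1 8.1 -47 1;0.195 -0.002 -0.08 8.6 9.8 -57 1;0.235 -0.003 -0.08 10.1 11.6 -67 1;0.27 -0.004 -0.075 11.6 13.3 -77 1;0.3 -0.005 -0.06 13.1 15 -87 1;0.32 -0.0055 -0.045 14.6 16.75 -96.99 1;0.328 -0.0055 -0.034 14.6 16.75 -96.99 1;0.328 -0.0055 -0.034 14.6 16.75 -96.99 1;0.328 -0.0055 -0.034 14.6 16.75 -96.99 1;0.328 -0.0055 -0.034 14.6 16.75 -96.99 1' && python3 snap.py v6 && python3 plan.py 'place(A,60)' && python3 - <<'E'
import cv2,numpy as np
from rig import cams
c=cams.read_camera("scene");np.savez("s6.npz",**c);im=c["image"][:,:,::-1]
a=cv2.resize(im[120:345,300:500],(400,450),interpolation=cv2.INTER_CUBIC);w=cv2.resize(cv2.imread("pics/v6.png"),(400,300))
cv2.imwrite("pics/m5.png",np.hstack([a,np.vstack([w,np.zeros((150,400,3),np.uint8)])]))
E
```

```text
time: 9.02
ee_pos: [472.5, 332.6, 392.6]
ee_rot: [0.031, 1.0, 0.001, -0.001]
contact_force: [-0.8, -0.0, -3.4]
finger_gap: 11.0
grasp_force: 60.1
[0.0005 0.0007 0.0696] [ 0.07 -0.06 -0.09]
```

View pics/m5.png

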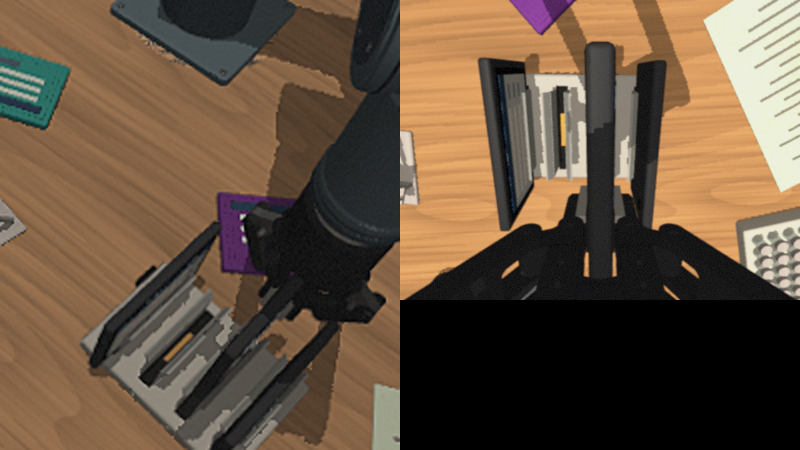

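m5 shows T1 held upright over slot A, with its screen side on image left like the stored ones, and the B brass strip at about (231,181) in v6. I'll cross-check the rack pose from this view.

```bash
python3 - <<'E'
from fit import *
c=L("v6");s=1.4
print("B",onz(c,[(231,181)],22).round(1))
q=fit((464,230,77,np.pi/2-.06,0,0),[L(n) for n in("v6","v4")],(10,10,4,.1,.05,.05));print("st -y",q[0].round(3),q[1:])
q=fit((474,385,77,np.pi/2-.06,0,0),[L(n) for n in("v6","v4")],(10,10,4,.1,.05,.05));print("st +y",q[0].round(3),q[1:])
q=fit((472,333,207,np.pi/2-.06,0,0),[L(n) for n in("s6",)],(10,10,4,.1,.05,.05));print("held",q[0].round(3),q[1:])
E
```

```text
B [[469.4 285.1  22. ]]
st -y [4.65731e+02 2.27209e+02 7.47220e+01 1.49600e+00 7.50000e-02 2.00000e-03] (np.float64(0.5215473231870265), 152)
st +y [ 4.78072e+02  3.87925e+02  7.32570e+01  1.50200e+00 -4.10000e-02
  2.80000e-02] (np.float64(0.43617460391346197), 112)
held [ 4.79229e+02  3.34565e+02  2.07071e+02  1.49300e+00 -3.90000e-02
 -4.50000e-02] (np.float64(0.600928273037648), 50)
```

```bash
sed -i 's/RY=-.06;A=.*/RY=-.07;A=(472.8,333.4,22);B=(469.2,281.6,22)/' plan.py; python3 -m creep '0 0.0008 0.02 0 0 0.6 1;0 0.0008 0.045 0 0 0.6 1;0 0.0008 0.065 0 0 0.6 1;0 0.0008 0.075 0 0 0.6 1;0 0.0008 0.083 0 0 0.6 1;0 0.0008 0.09 0 0 0.6 1;0 0.0008 0.097 0 0 0.6 1;0 0.0008 0.104 0 0 0.6 1;0 0.0008 0.11 0 0 0.6 1;0 0.0008 0.116 0 0 0.6 1;0 0.0008 0.12 0 0 0.6 1;0 0.0008 0.12 0 0 0.6 1' && python3 -m creep '0 0 0.001 0 0 0 1;0 0 0.002 0 0 0 1;0 0 0.003 0 0 0 1;0 0 0.004 0 0 0 1;0 0 0.004 0 0 0 1;0 0 0.004 0 0 0 1'; python3 plan.py 'place(A,0)'
```

```text
time: 10.62
ee_pos: [472.2, 334.1, 271.3]
ee_rot: [0.035, 0.999, 0.0, -0.002]
contact_force: [-0.2, 1.1, -2.4]
finger_gap: 11.2
grasp_force: 60.1
time: 11.38
ee_pos: [472.3, 334.1, 267.7]
ee_rot: [0.035, 0.999, 0.0, -0.001]
contact_force: [0.5, -0.1, -2.9]
finger_gap: 11.4
grasp_force: 60.1
[-0.0005 -0.0007  0.0047] [ 0.03 -0.15 -0.04]
```

```bash
python3 -m creep '0 -0.0005 0.001 0 0 0 1;0 -0.0005 0.002 0 0 0 1;0 -0.0005 0.003 0 0 0 1;0 -0.0005 0.003 0 0 0 1;0 -0.0005 0.003 0 0 0 1'; python3 -m creep '0 0 0.0007 0 0 0 1;0 0 0.0014 0 0 0 1;0 0 0.002 0 0 0 1;0 0 0.002 0 0 0 1'
```

```text
time: 12.0
ee_pos: [472.3, 333.6, 264.7]
ee_rot: [0.035, 0.999, 0.0, -0.001]
contact_force: [-0.1, 0.8, -2.6]
finger_gap: 11.4
grasp_force: 60.1
time: 12.5
ee_pos: [472.3, 333.6, 262.6]
ee_rot: [0.035, 0.999, 0.0, -0.001]
contact_force: [-0.1, 0.2, -3.1]
finger_gap: 11.0
grasp_force: 60.1
```

```bash
python3 -m creep '0 0 0.0006 0 0 0 1;0 0 0.0012 0 0 0 1;0 0 0.0015 0 0 0 1;0 0 0.0015 0 0 0 1'; python3 -m creep '0 0 0.0006 0 0 0 1;0 0 0.0012 0 0 0 1;0 0 0.0015 0 0 0 1;0 0 0.0015 0 0 0 1'
```

```text
time: 13.0
ee_pos: [472.3, 333.6, 261.1]
ee_rot: [0.035, 0.999, 0.0, -0.001]
contact_force: [0.9, -0.7, -3.4]
finger_gap: 11.3
grasp_force: 60.1
time: 13.5
ee_pos: [472.1, 333.7, 260.7]
ee_rot: [0.035, 0.999, 0.0, -0.001]
contact_force: [-3.2, -0.4, 6.0]
finger_gap: 11.2
grasp_force: 61.7
```

```bash
python3 -m creep '0 0 0.0004 0 0 0 1;0 0 0.0005 0 0 0 1' ; python3 -m creep '0 0 0 0 0 0 0.5;0 0 0 0 0 0 0.3;0 0 0 0 0 0 0.3;0 0 0 0 0 0 0.3;0 0 0 0 0 0 0.3'; python3 -m creep '0 0 -0.008 0 0 0 0.3;0 0 -0.025 0 0 0 0.3;0 0 -0.06 0 0 0 0.3;0 0 -0.11 0 0 0 0.3;0 0 -0.16 0 0 0 0.3;0 0 -0.18 0 0 0 0.3;0 0 -0.18 0 0 0 0.3' && python3 snap.py v7 && python3 plan.py 'grasp(T2,70)'
```

```text
time: 13.75
ee_pos: [472.1, 333.7, 260.7]
ee_rot: [0.035, 0.999, 0.0, -0.001]
contact_force: [-5.6, -1.6, 9.8]
finger_gap: 11.3
grasp_force: 62.1
time: 14.38
ee_pos: [472.3, 333.6, 259.1]
ee_rot: [0.035, 0.999, 0.0, -0.001]
contact_force: [-0.2, -0.4, 0.0]
finger_gap: 29.9
grasp_force: 0.0
time: 15.25
ee_pos: [472.8, 333.5, 442.5]
ee_rot: [0.035, 0.999, 0.002, 0.001]
contact_force: [-0.2, -0.5, 0.1]
finger_gap: 29.6
grasp_force: 0.0
[ 0.0429 -0.676   0.1255] [-16.36 -13.22  76.48]
```

View pics/v7.png

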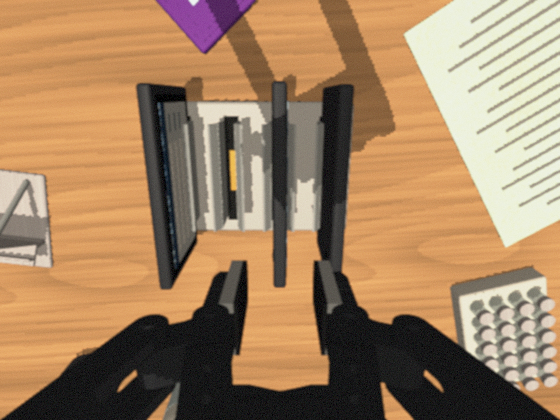

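v7 shows T1 standing in slot A with its top edge at u≈279, v 83–287, level with the stored tablets and with B's strip visible at (232,170). I'll check the numbers.

```bash
python3 - <<'E'
from fit import *
from plan import *
c=L("v7");M=Rt(RY+np.pi/2,0)
for S_ in (A,B): print(proj(c,[np.array(S_)+M@np.array(v) for v in((0,90,110),(0,-90,110),(0,0,0))]).round(1))
print(onz(c,[(232,170)],22).round(1),onz(c,[(279.5,83),(279.5,287)],132).round(1))
g=grey(c)[150:190,225:245]; im=np.asarray(c["image"]).astype(int);m=(im[...,0]-im[...,2]>90)&(im[...,0]>150);m[:,:222]=0;m[:,245:]=0;m[:110]=0;m[230:]=0
y,x=np.nonzero(m);print(len(x),x.mean(),y.min(),y.max());print(onz(c,[(x.mean(),(y.min()+y.max())/2)],22).round(1))
q=fit((472.8,333.4,77,np.pi/2-.07,0,0),[c],(5,5,2,.05,.05,.05));print(q[0].round(3),q[1:])
E
```

```text
[[277.   81.8]
 [277.6 290.6]
 [277.6 169.7]]
[[208.3  81.9]
 [221.  290.8]
 [232.  169.8]]
[[469.4 281.5  22. ]] [[384.  341.5 132. ]
 [559.  329.1 132. ]]
213 232.4882629107981 150 189
[[468.9 282.1  22. ]]
[4.72916e+02 3.34738e+02 7.77410e+01 1.50300e+00 6.00000e-03 8.00000e-03] (np.float64(0.4662312731576397), 40)
```

T1 is seated within about 1 mm of slot A's centre and upright, and B's strip matches my estimate. Now I'll go for T2.

```bash
python3 -m creep '0.003 -0.05 0 -1.4 -1.1 6.4 0.3;0.006 -0.11 0 -2.8 -2.2 12.7 -1;0.01 -0.17 0 -4.2 -3.4 19.5 -1;0.014 -0.23 0.01 -5.6 -4.5 26 -1;0.018 -0.29 0.02 -7 -5.7 33 -1;0.022 -0.35 0.03 -8.5 -6.8 40 -1;0.026 -0.41 0.045 -10 -8 47 -1;0.03 -0.47 0.06 -11.5 -9.2 54 -1;0.034 -0.53 0.075 -13 -10.5 61 -1;0.038 -0.59 0.09 -14.5 -11.7 68.5 -1;0.041 -0.64 0.105 -16.36 -13.22 76.48 -1;0.0429 -0.676 0.118 -16.36 -13.22 76.48 -1;0.0429 -0.676 0.1255 -16.36 -13.22 76.48 -1;0.0429 -0.676 0.1255 -16.36 -13.22 76.48 -1;0.0429 -0.676 0.1255 -16.36 -13.22 76.48 -1' && python3 snap.py v8 && python3 - <<'E'
from fit import *
from plan import *
q=fit((466.3,-324.8,72.5,.151,-.34,0),[L(n) for n in("v1","v2","v8")]);print(q[0].round(3),q[1:])
c=L("v8");M=Rt(*T2[1:])
print(proj(c,[np.array(T2[0])+M@np.array(v) for v in((0,90,55),(0,-90,55))]).round(1))
print(*delta(Tee(get_obs()),*grasp(T2,0)))
E
```

```text
time: 17.18
ee_pos: [382.0, -336.4, 313.4]
ee_rot: [0.642, 0.748, 0.128, 0.109]
contact_force: [-0.1, -0.5, -0.2]
finger_gap: 85.1
grasp_force: 0.0
[ 4.66317e+02 -3.24190e+02  7.25470e+01  1.61000e-01 -3.17000e-01
  2.00000e-03] (np.float64(0.4983485004572751), 206)
[[282.3  77.9]
 [281.3 389.3]]
[-0.0011 -0.0002  0.0697] [-0.12  0.01  0.1 ]
```

View pics/v8.png

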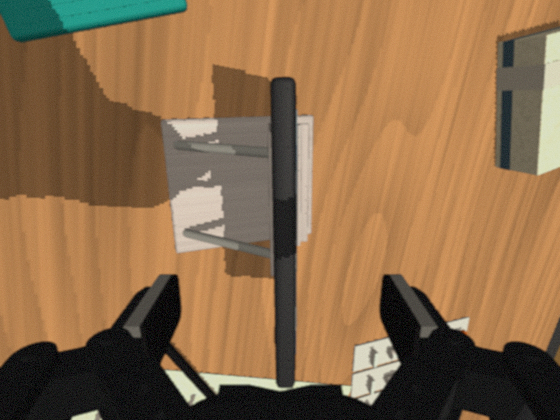

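v8 shows T2 edge-on at u≈283, v 77–387, matching the prediction to about 1 mm.

```bash
python3 -m creep '-0.0005 0.001 0.02 0 0 0.3 -1;-0.0005 0.001 0.04 0 0 0.3 -1;-0.0005 0.001 0.055 0 0 0.3 -1;-0.0005 0.001 0.064 0 0 0.3 -1;-0.0005 0.001 0.07 0 0 0.3 -1;-0.0005 0.001 0.07 0 0 0.3 -1;-0.0005 0.001 0.07 0 0 0.3 0.3;-0.0005 0.001 0.07 0 0 0.3 1;-0.0005 0.001 0.07 0 0 0.3 1;-0.0005 0.001 0.07 0 0 0.3 1;-0.0005 0.001 0.07 0 0 0.3 1;-0.0005 0.001 0.07 0 0 0.3 1' && python3 -m creep '0 0 -0.008 0 0 0 1;0 0 -0.02 0 0 0 1;0 0 -0.045 0 0 0 1;0 0 -0.08 0 0 0 1;0 0 -0.13 0 0 0 1;0 0 -0.18 0 0 0 1;0 0 -0.18 0 0 0 1;0 0 -0.18 0 0 0 1' && python3 plan.py 'place(B,150)'
```

```text
time: 18.73
ee_pos: [407.0, -334.6, 248.7]
ee_rot: [0.644, 0.746, 0.128, 0.111]
contact_force: [6.5, 2.2, 1.8]
finger_gap: 11.3
grasp_force: 59.4
time: 19.73
ee_pos: [346.5, -343.0, 416.1]
ee_rot: [0.645, 0.746, 0.128, 0.108]
contact_force: [-0.4, -0.9, -4.1]
finger_gap: 11.2
grasp_force: 59.3
[0.6    0.1987 0.0749] [ 16.36  12.89 -76.87]
```

```bash
python3 -m creep '0.025 0.008 0.003 0.7 0.5 -3.2 1;0.07 0.023 0.009 1.9 1.5 -9 1;0.12 0.04 0.015 3.3 2.6 -15.4 1;0.17 0.056 0.021 4.6 3.7 -21.8 1;0.22 0.073 0.0275 6 4.7 -28.2 1;0.27 0.089 0.034 7.4 5.8 -34.6 1;0.32 0.106 0.04 8.7 6.9 -41 1;0.37 0.1225 0.046 10.1 7.9 -47.4 1;0.42 0.139 0.0525 11.5 9 -53.8 1;0.47 0.1557 0.0587 12.8 10.1 -60.2 1;0.52 0.172 0.065 14.2 11.2 -66.6 1;0.56 0.1855 0.07 15.3 12 -71.7 1;0.585 0.194 0.073 16.36 12.89 -76.87 1;0.6 0.1987 0.0749 16.36 12.89 -76.87 1;0.6 0.1987 0.0749 16.36 12.89 -76.87 1;0.6 0.1987 0.0749 16.36 12.89 -76.87 1;0.6 0.1987 0.0749 16.36 12.89 -76.87 1' && python3 snap.py v9 && python3 plan.py 'place(B,10)'; python3 plan.py 'place(B,-2)'
```

```text
time: 21.85
ee_pos: [469.4, 280.1, 413.4]
ee_rot: [0.036, 0.999, -0.001, 0.001]
contact_force: [-0.4, -0.1, -4.1]
finger_gap: 11.3
grasp_force: 59.6
[0.0006 0.0017 0.1405] [-0.12  0.11 -0.09]
[0.0007 0.0017 0.1525] [-0.12  0.11 -0.09]
```

View pics/v9.png

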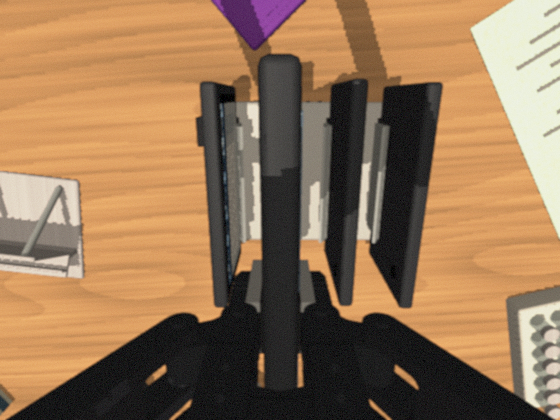

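v9 shows T2 upright over slot B (u≈281), clear of T1 at u≈345 and the -y stored tablet at u≈215. Next I'll lower it.

```bash
python3 -m creep '0 0.0017 0.02 0 0 0 1;0 0.0017 0.045 0 0 0 1;0 0.0017 0.065 0 0 0 1;0 0.0017 0.08 0 0 0 1;0 0.0017 0.09 0 0 0 1;0 0.0017 0.1 0 0 0 1;0 0.0017 0.108 0 0 0 1;0 0.0017 0.115 0 0 0 1;0 0.0017 0.122 0 0 0 1;0 0.0017 0.129 0 0 0 1;0 0.0017 0.135 0 0 0 1;0 0.0017 0.14 0 0 0 1;0 0.0017 0.14 0 0 0 1' && python3 -m creep '0 0 0.001 0 0 0 1;0 0 0.002 0 0 0 1;0 0 0.003 0 0 0 1;0 0 0.004 0 0 0 1;0 0 0.005 0 0 0 1;0 0 0.006 0 0 0 1;0 0 0.006 0 0 0 1'
```

```text
time: 23.52
ee_pos: [469.7, 282.4, 272.9]
ee_rot: [0.035, 0.999, -0.001, 0.0]
contact_force: [-0.2, 0.4, -3.4]
finger_gap: 11.2
grasp_force: 59.5
time: 24.4
ee_pos: [469.8, 282.4, 267.2]
ee_rot: [0.035, 0.999, -0.001, 0.001]
contact_force: [0.7, 0.1, -3.6]
finger_gap: 11.1
grasp_force: 59.5
```

```bash
python3 -m creep '0 0 0.001 0 0 0 1;0 0 0.002 0 0 0 1;0 0 0.003 0 0 0 1;0 0 0.004 0 0 0 1;0 0 0.0045 0 0 0 1;0 0 0.0045 0 0 0 1'; python3 -m creep '0 0 0.0006 0 0 0 1;0 0 0.0012 0 0 0 1;0 0 0.0015 0 0 0 1;0 0 0.0015 0 0 0 1'
```

```text
time: 25.15
ee_pos: [469.8, 282.4, 262.8]
ee_rot: [0.035, 0.999, -0.001, 0.001]
contact_force: [-0.1, -0.0, -4.6]
finger_gap: 11.3
grasp_force: 59.5
time: 25.65
ee_pos: [469.8, 282.4, 261.3]
ee_rot: [0.035, 0.999, -0.001, 0.001]
contact_force: [-0.2, -0.4, -3.7]
finger_gap: 11.3
grasp_force: 59.5
```

```bash
python3 -m creep '0 0 0.0006 0 0 0 1;0 0 0.001 0 0 0 1;0 0 0.001 0 0 0 1'; python3 -m creep '0 0 0.0006 0 0 0 1;0 0 0.001 0 0 0 1;0 0 0.001 0 0 0 1'
```

```text
time: 26.02
ee_pos: [469.8, 282.5, 260.7]
ee_rot: [0.035, 0.999, -0.001, 0.001]
contact_force: [-2.3, -0.5, 1.2]
finger_gap: 11.2
grasp_force: 60.3
time: 26.4
ee_pos: [469.6, 282.5, 260.6]
ee_rot: [0.035, 0.999, -0.001, 0.001]
contact_force: [-5.7, -0.8, 9.5]
finger_gap: 11.0
grasp_force: 61.7
```

Contact on the floor at the same height as T1. I'll release to a partial opening, rise and look.

```bash
python3 -m creep '0 0 0 0 0 0 0.5;0 0 0 0 0 0 0.3;0 0 0 0 0 0 0.3;0 0 0 0 0 0 0.3;0 0 0 0 0 0 0.3'; python3 -m creep '0 0 -0.008 0 0 0 0.3;0 0 -0.025 0 0 0 0.3;0 0 -0.06 0 0 0 0.3;0 0 -0.11 0 0 0 0.3;0 0 -0.16 0 0 0 0.3;0 0 -0.18 0 0 0 0.3;0 0 -0.18 0 0 0 0.3;0 0 -0.18 0 0 0 0.3' && python3 snap.py v10 && python3 - <<'E'
from fit import *
from rig import cams
c=L("v10");s=cams.read_camera("scene")
for n,y,x in(("T1",334,472.8),("T2",282,469.2),("st-",229,466),("st+",386,477)):
    q=fit((x,y,77,np.pi/2-.07,0,0),[c],(5,5,2,.05,.05,.05));print(n,q[0].round(3),q[1:])
a=cv2.resize(s["image"][195:345,320:520,::-1],(400,300),interpolation=cv2.INTER_CUBIC)
cv2.imwrite("pics/m6.png",np.hstack([a,cv2.resize(cv2.imread("pics/v10.png"),(400,300))]))
E
```

```text
time: 27.02
ee_pos: [469.9, 282.4, 259.2]
ee_rot: [0.035, 0.999, -0.001, 0.001]
contact_force: [-0.4, 0.7, 0.1]
finger_gap: 29.9
grasp_force: 0.0
time: 28.02
ee_pos: [469.2, 282.6, 438.3]
ee_rot: [0.035, 0.999, -0.001, -0.0]
contact_force: [0.1, -0.4, -0.8]
finger_gap: 29.8
grasp_force: 0.0
T1 [ 4.54877e+02  3.37732e+02  7.43640e+01  1.46000e+00 -4.00000e-02
 -2.94000e-01] (np.float64(0.643484203860754), 66)
T2 [4.69335e+02 2.83279e+02 7.86050e+01 1.50300e+00 5.00000e-03 8.00000e-03] (np.float64(0.4694065931650553), 40)
st- [ 4.45725e+02  2.32544e+02  7.62200e+01  1.53600e+00  5.00000e-03
 -2.04000e-01] (np.float64(0.47171714654120245), 54)
st+ [4.77818e+02 3.87369e+02 6.27040e+01 1.50100e+00 4.00000e-02 1.10000e-02] (np.float64(0.46721458718464093), 80)
```

View pics/m6.png

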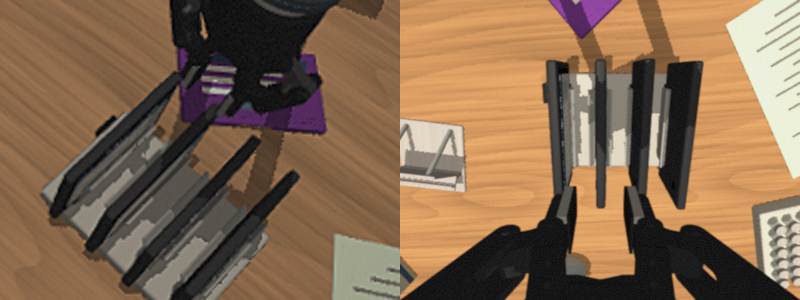

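m6 shows all four tablets upright, parallel and end-aligned, with the gripper clear. T2 fits slot B's centre within about 1.5 mm. The poor fits for T1 and the -y stored tablet come from the fingers covering their edges in that view. Handing in.

```bash
python3 -c "
from rig import r
print(r.job_done())"
```

```text
the job is handed in; nothing more can be done
None
```

Both check-in tablets are standing in the two middle rack slots, screens facing the same way as the stored ones and lowered to floor contact before release; the job is handed in at about 28 s, with no verdict returned.

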